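# Hang the safety guard on both sprung hooks of the forming die

### The arm

A 7-joint arm with a two-finger parallel gripper is mounted at the origin on the work surface. World frame = base frame: x ahead of the robot, y to its left, z up, the work surface at z = 0. Lengths are in m, angles in rad, forces in N, time in s.
With the tool pointing down it reaches from about 0.4 to 0.85 m from the base axis. Payload 10.4 kg.
Tool frame: the origin (TCP) lies at the very end of the fingers, on their centre line; the grasp point (between the pads) lies 19 mm behind it; x points along the fingers, y is the direction in which the jaws open and shut, and the axes are right-handed (so a half turn about x gives the same grasp; the last joint's range is limited). The gripper opens to 85 mm and grips with 20 to 120 N. Pads are 22 mm wide; open, the fingers measure 114 mm over their backs; the gripper's body (76 mm by 85 mm) begins 54 mm behind the grasp point. The pads swing forward as they close: fully open they stand 13 mm farther back than shut.
Start: joints at [-1.318, 0.332, -0.065, 1.46, 0.022, 1.35, -0.088], TCP at [0.17, 0.601, 0.231] pointing down, gripper open.
Joint ranges: [-2.6, 2.6], [-0.5, 2.12], [-1.47, 1.34], [0.16, 2.42], [-1.27, 4.41], [0.06, 2.06], [-2.6, 2.6]. Speed limits (rad/s): [2.22, 2.22, 2.79, 2.79, 3.14, 3.14, 3.14].

### API

Orientations are given as a unit quaternion [x, y, z, w].
In Python, from workcell import monitor, camera, ticket, regions_of gives the robot as it stands.
- The arm moves only by the tool step_arm, never from a script. Its argument "increments" is a list of rows, each a list of 5 numbers: the finger opening in m, from 0 to 0.0854, then the shift along the world's x, y, z in m, then the turn about the world's z in rad. A call has 1 to 12 rows; each row shifts and turns the commanded pose from where the row before left it; what a row does not reach is not made up. A row lasts 1/12 s, in which the tool goes at most 41.7 mm and 7.16 degrees, less where a joint would pass 70% of its speed; a pose out of reach is approached as far as the arm can. A call with a gripper value outside its range is refused whole. The fingers move at their own pace and stop on an object; "force" is the grip in N (left out, the last holds). Time passes only in rows, so rows that do not move let the fingers close. It gives the time, the measured TCP pose, the force and the opening at its end, in the units of the state.
- monitor.get_obs(): the state, without advancing time (a new reading comes with each control period).
- camera(name): name is "scene" or "side" or "wrist"; returns a dict with "color" (400x640x3 uint8, red, green, blue), "range_z" (400x640 float32, m along the optical axis (not along the pixel's ray), 0 where there is no reading), "fx", "fy", "cx", "cy" (pixels), "cam_to_world" (4x4, takes a point from camera to world coordinates). Camera axes: x right, y up, looking along -z (the intrinsics and any distortion apply to the point x, -y, -z); pixel columns grow to the right and rows downward; lengths in m; the calibration is good to about 2 mm. A picture is of the moment at which its call begins.
- ticket.hand_in(): hands the job in, once; it reports no verdict.
Trained networks look in a picture, given as the dict that the camera call returned (one of the last four; its "shot" number tells which), for a name from the list of things; names that differ only in an ending like _2 or _b are one class to them, and where a whole thing is asked for, a point or a joint stands for the part that bears it (a point fixed in the world has none). Each returns a list of dicts, best first, with "p" (0 to 1); they miss things now and then, are a little off and sometimes report something else, mostly with a low value. They report only what shows in the picture. A call takes as long as a camera call.
- regions_of(picture, query): "region" (400x640 bool, what is visible of it) and "centre" ([row, column] in pixels, amid what is visible of it).
The state is a dict: "clock": time; "joint_pos": joint angles; "joint_velocities": joint speeds; "tau": joint torques, N m; "position": TCP position; "ee_rot": TCP orientation; "ft_force": force on the tool from outside, world axes, zero at the start; "torque": the same for the moment, N m; "grip_width": opening from 0.0 (shut) to 1.0 (fully open).
Only numpy, scipy, OpenCV 4.12 (cv2) and the standard library are available. Lean on these libraries where they do the work, as an engineer would, in place of code of your own. Each camera call takes 0.05 s, during which the arm holds its last target. There are 200 camera calls.

### The job

Lift the clear safety guard panel out of its parking rest by its yellow handle and hang it on the two yellow hooks in front of the forming die. Each hook has a sprung catch: press the panel down gently, never forcing it, until both ends of its bar have snapped in and sit fully home on their hooks, make sure of both while you still hold the handle, then let go and leave it hanging. Leave the other things on the bench where they are.

Things in the scene. Friction and masses are not known exactly. Their poses are not given: they have to be found in the camera images.
- panel_grip (a point): Grasp point in the guard panel's yellow handle: a block 14 mm thick (x), 40 mm wide (y), from 3 to 55 mm above the axis of the panel's bar. This point is on the handle's centre line, 32 mm above the bar's axis and 162 mm above the panel's lower edge. x = panel normal, y = along the bar, z = up.
- panel: The guard panel, 0.36 to 0.54 kg, same front and back, standing upright in the rest at the start: clear window in an aluminium frame 170 mm wide, 85 mm high, 8 mm thick, on two straps under a round steel bar (10 mm diameter, 304 mm long, black 18 mm discs on its ends) with the handle on top. Origin: middle of its lower edge; axes as panel_grip.
- rest: Parking rest, fixed: grey plate 150 x 220 x 12 mm with two blue slotted feet (tops 49 mm above the bench) in which the panel's lower edge stands loosely, 37 mm deep; lift it straight up. Origin on the bench under the slots; x = normal of the parked panel, y along the slots, z up.
- guard_stand: Guard stand, fixed: aluminium base plate 220 x 360 mm, two posts 210 mm high (40 mm behind the origin, 165 mm to each side), a steel die set behind (top 96 mm high). A rail on the posts carries the two yellow hooks, at y = +120 (left) and -120 mm (right). Origin on the bench straight below the axis of the hung bar; x points back to the die, y along the bar, z up.
- hook_line (a point): Point fixed to the stand, 175 mm above its origin, midway between the hooks: the NOMINAL axis of the hung bar. The rail is clamped by hand, so the true seat lies up to 14 mm higher or lower than this, and each hook up to 1 mm more; this is not measured: feel for it. More than 40 N between panel and stand counts as forcing.
- catch_left (a joint): Sprung steel roller in the front of the left hook's slot, m: 0 = out (catching), 0.010 = pushed right in. Going down, the bar meets it 15 to 18 mm above its seat and passes it about 5 mm above the seat; then it springs out over the bar and keeps it in. The two catches together need about 8 to 14 N down, more than the panel weighs.
- catch_right (a joint): The same roller catch in the right hook. Both hooks: slot open at the top, 12.5 mm wide (x), 26 mm long (y), solid floor; the mouth flares to about 30 mm and its top is 28 mm above the axis of the seated bar.
- seat_left (a joint): Red seat pin in the floor of the left hook's slot (stand y = +120 mm), m: 0 = up, nothing on it; 0.004 = pressed flush by the bar, that end fully home on the solid floor. Soft spring, under 1 N.
- seat_right (a joint): The same seat pin in the right hook (stand y = -120 mm).
- cell_side: Bystander: silver pouch cell, 116 x 70 x 7 mm, flat on the bench at its right side; origin under its centre.
- cell_die: Bystander: silver pouch cell lying on top of the die set, 7 mm thick; origin under its centre.
- cell_far: Bystander: silver pouch cell on the far side of the bench; origin under its centre.
- insert: Bystander: loose steel die insert 35 x 50 x 18 mm lying on the rest's plate behind the slots; origin under its centre.
- driver: Bystander: screwdriver with red handle on the far side of the bench.
- jar: Bystander: white jar 56 mm wide, 70 mm high, left side of the bench; origin under its centre.
- wrench: Bystander: steel wrench at the left side of the bench.

How it is judged:
On the way, in this order (a step that is already met when the one before it is completed fails the run):
1. the panel is lifted clear of the rest, held by the handle (z of panel in the frame of rest above 0.055 m and contact force between the fingers and panel above 1 N), for 0.2 s.
2. both ends of the bar are fully home on their hooks (both seat pins pressed at least 3 mm) while the panel is still held (value of joint each of seat_left, seat_right above 0.003 m and x of panel in the frame of guard_stand between -0.012 and 0.012 m and y of panel_grip in the frame of guard_stand between -0.015 and 0.015 m and angle between panel's own z axis and vertical below 0.12 rad and contact force between the fingers and panel above 1 N), for 0.3 s.
At the end, for the whole second after the job is handed in: The panel hangs on the guard stand, let go and at rest (under 20 mm/s): both seat pins pressed at least 3 mm, panel within 15 mm of the middle between the hooks, its lower edge within 12 mm of the hook line and upright within 0.12 rad (value of joint each of seat_left, seat_right above 0.003 m and x of panel in the frame of guard_stand between -0.012 and 0.012 m and y of panel_grip in the frame of guard_stand between -0.015 and 0.015 m and angle between panel's own z axis and vertical below 0.12 rad and linear speed of panel below 0.02 m/s and contact force between the fingers and panel below 0.1 N); the robot touches nothing.
It fails at once if the panel is forced: more than 40 N between panel and guard stand (contact force between panel and guard_stand above 40 N).
It fails at once if a bystander is moved by more than 20 mm (distance of any of cell_side, cell_die, cell_far, insert, driver, jar, wrench from where it was at the start of the episode above 0.02 m).
It also fails if it takes over 64 s, if anything falls off the work surface, if the arm or the gripper's body presses on something with over 40 N, if the wrist force passes 120 N, or if a joint passes its speed limit or range.

## Working session

There is one attempt and no reset: what is moved stays moved. The work goes in short steps, Python scripts to look and compute and a tool call to move; the robot and the scene stay as the last step left them, time stands still between calls to the robot, and variables do not carry over. Pictures are saved under pics/ and viewed, about 8 in all and at most 12, crops included, and the job is handed in when it is done.

Besides the shell and the picture viewer there is one more tool, called after "Request:" in YAML: its name, and indented under it one key for each argument. step_arm: Moves the arm, as the interface text tells. Its arguments: {"type":"object","properties":{"increments":{"type":"array"},"force":{"type":"number"}},"required":["increments"]}

```bash
mkdir -p pics
cat > h.py <<'E'
import numpy as np, cv2
from workcell import monitor, camera, ticket, regions_of
def pts(p, m):
    r,c=np.nonzero(m & (p["range_z"]>0)); d=p["range_z"][r,c]
    X=np.stack([(c-p["cx"])/p["fx"]*d, -(r-p["cy"])/p["fy"]*d, -d, np.ones_like(d)])
    return (p["cam_to_world"]@X)[:3].T
def save(p,n): cv2.imwrite(f"pics/{n}.png",p["color"][:,:,::-1])
E
python3 - <<'E'
from h import *
np.set_printoptions(precision=4,suppress=True)
o=monitor.get_obs(); print(o)
ims=[]
for n in ["scene","side"]:
    p=camera(n); print(n,p.keys(),p["cam_to_world"]); ims.append(p["color"])
    for q in ["panel_grip","panel","rest","guard_stand","catch_left","catch_right","seat_left","insert","cell_side","jar"]:
        for g in regions_of(p,q)[:2]:
            P=pts(p,g["region"])
            if len(P): print(n,q,round(g["p"],2),g["centre"],len(P),np.median(P,0),np.percentile(P,2,0),np.percentile(P,98,0))
    save(p,n+"0")
E
```

```text
{'clock': 0.0, 'joint_pos': array([-1.3176,  0.3329, -0.0647,  1.4609,  0.0216,  1.3499, -0.0885]), 'joint_velocities': array([-0.0001,  0.0014,  0.0005,  0.0002, -0.0001,  0.0004, -0.0022]), 'tau': array([ -0.0006, -62.5453,   0.0485, -39.1596,   0.0161,   0.0099,
         0.0001]), 'position': array([0.1701, 0.601 , 0.2305]), 'ee_rot': array([ 0.0967,  0.7004, -0.0977,  0.7003]), 'ft_force': array([-0.56  , -0.1225,  0.1026]), 'torque': array([ 0.0377, -0.0056, -0.0028]), 'grip_width': 1.0002518953937076}
scene dict_keys(['color', 'range_z', 'fx', 'fy', 'cx', 'cy', 'cam_to_world', 'shot']) [[-0.7219 -0.5395  0.4334  1.1806]
 [ 0.692  -0.5695  0.4437  0.6196]
 [ 0.0075  0.6202  0.7844  1.1604]
 [ 0.      0.      0.      1.    ]]
scene panel_grip 0.83 [137.7, 291.6] 699 [ 0.4601 -0.2757  0.0822] [ 0.3332 -0.4493  0.0014] [ 0.4729 -0.1649  0.1996]
scene panel 0.93 [140.2, 295.9] 641 [ 0.4608 -0.2741  0.0825] [ 0.372  -0.399   0.0031] [ 0.4727 -0.1925  0.1988]
scene panel 0.24 [251.8, 373.4] 673 [0.633  0.3058 0.1037] [0.5704 0.263  0.0964] [0.6857 0.3449 0.1088]
scene rest 0.74 [161.0
[... 1302 characters left out ...]
1] [0.6644 0.4551 0.1887]
side catch_left 0.25 [187.7, 282.0] 3151 [0.5519 0.2034 0.0141] [ 0.4632  0.0947 -0.0004] [0.6672 0.4485 0.1887]
side catch_left 0.19 [237.6, 375.7] 141 [ 0.8047 -0.1456  0.0201] [ 0.7445 -0.1546  0.0092] [ 0.8537 -0.1332  0.0272]
side catch_right 0.63 [145.4, 233.8] 96 [0.438  0.649  0.0045] [ 0.3544  0.629  -0.0038] [0.5035 0.67   0.0111]
side insert 0.68 [299.8, 333.0] 147 [ 0.5246 -0.3184  0.028 ] [ 0.5092 -0.3424  0.0137] [ 0.5429 -0.2917  0.0327]
side cell_side 0.58 [379.6, 347.8] 733 [ 0.4644 -0.5782  0.0048] [ 0.4283 -0.6296 -0.0025] [ 0.5024 -0.5254  0.0099]
side jar 0.45 [148.7, 258.0] 89 [0.5361 0.5548 0.0513] [0.5214 0.5046 0.0027] [0.5612 0.5802 0.1015]
```

Run:
```python
import cv2
a=cv2.imread("pics/scene0.png");b=cv2.imread("pics/side0.png")
A=cv2.resize(a[100:330,200:480],None,fx=2.1,fy=2.1); cv2.imwrite("pics/a1.png",A)
B=cv2.resize(b[120:400,180:440],None,fx=2.1,fy=2.1); cv2.imwrite("pics/b1.png",B)
```

```text
(no output)
```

View pics/a1.png

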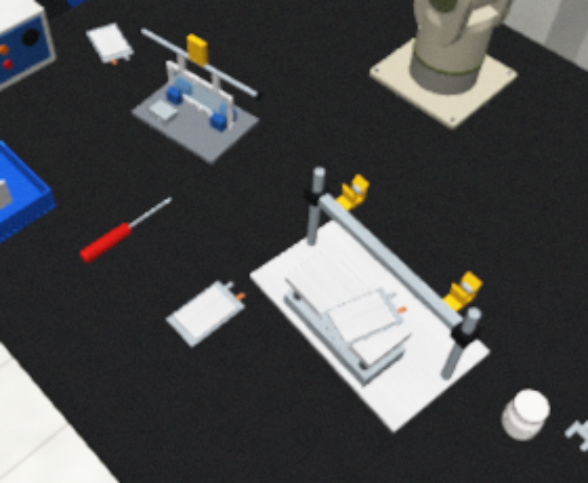

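View pics/b1.png

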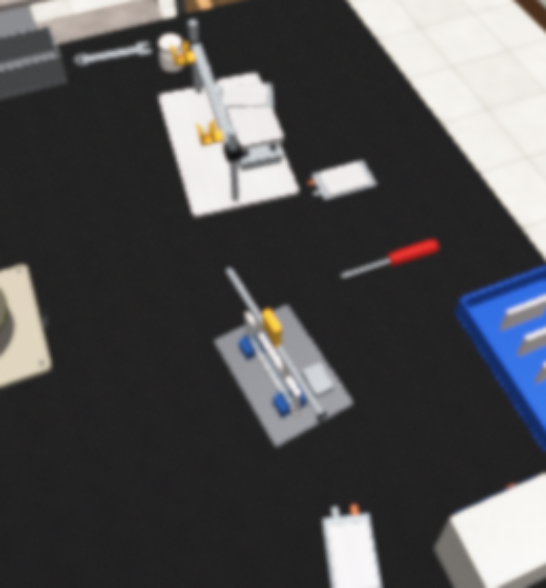

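The scene view shows the rest with the panel (yellow handle at crop 197,50) and the stand with hooks on its robot side (355,190 and 465,288). Next I measure the yellow parts and the directions.

Run:
```python
from h import *
np.set_printoptions(precision=4,suppress=True)
for n in ["scene","side"]:
    p=camera(n); hsv=cv2.cvtColor(p["color"],cv2.COLOR_RGB2HSV)
    m=cv2.inRange(hsv,(20,140,110),(32,255,255))
    k,l,s,c=cv2.connectedComponentsWithStats(m)
    for i in range(1,k):
        if s[i][4]<12: continue
        P=pts(p,l==i)
        if len(P)==0: continue
        print(n,s[i],len(P),np.median(P,0),P.min(0),P.max(0))
    # bar: all points with z .1..0.185 near rest
    A=pts(p,np.ones((400,640),bool))
    B=A[(abs(A[:,0]-.46)<.2)&(abs(A[:,1]+.28)<.2)&(A[:,2]>.125)&(A[:,2]<.165)]
    vx,vy,x0,y0=cv2.fitLine(B[:,:2].astype(np.float32),cv2.DIST_HUBER,0,.01,.01).ravel()
    t=(B[:,:2]-[x0,y0])@[vx,vy]
    print("bar",len(B),np.degrees(np.arctan2(vy,vx)),x0,y0,"mid",np.array([x0,y0])+np.array([vx,vy])*(np.percentile(t,1)+np.percentile(t,99))/2,np.ptp(t),np.median(B[:,2]))
    # rail
    B=A[(abs(A[:,0]-.58)<.2)&(abs(A[:,1]-.3)<.25)&(A[:,2]>.16)&(A[:,2]<.23)]
    B=B[(B[:,0]>.3)]
    vx,vy,x0,y0=cv2.fitLine(B[:,:2].astype(np.float32),cv2.DIST_HUBER,0,.01,.01).ravel()
    print("rail",len(B),np.degrees(np.arctan2(vy,vx)),x0,y0,np.median(B[:,2]))
    # base plate
    B=A[(abs(A[:,0]-.57)<.2)&(abs(A[:,1]-.28)<.25)&(A[:,2]>.006)&(A[:,2]<.02)]
    col=None
    print("plate",len(B),cv2.minAreaRect(B[:,:2].astype(np.float32)))
```

```text
scene [414   0  14  24 228] 228 [-0.6802 -0.4983  0.1795] [-0.832  -0.5554  0.0915] [-0.6642 -0.4842  0.2417]
scene [570  22  25  34 370] 370 [-0.6769  0.3115  0.3464] [-0.7214  0.2885  0.2625] [-0.6628  0.3288  0.3981]
scene [274  50  14  40 407] 404 [ 0.2092 -0.6595  0.1296] [-0.3705 -1.353  -0.3284] [ 0.2312 -0.6464  0.2197]
scene [289 116  10  15 112] 110 [ 0.4638 -0.2734  0.1787] [ 0.302  -0.4556  0.0028] [ 0.4689 -0.2545  0.204 ]
scene [360 183  16  17 134] 134 [0.5101 0.1649 0.1725] [ 0.3446  0.064  -0.0013] [0.53   0.1769 0.1963]
scene [411 229  19  19 165] 164 [0.5354 0.401  0.1737] [ 0.3675  0.3601 -0.0059] [0.5564 0.4151 0.1972]
bar 205 -82.49956 0.46227992 -0.27717018 mid [ 0.4621 -0.2754] 0.3058739451106495 0.14800761280628483
rail 1059 83.95781 0.5452732 0.21103315 0.16644386484018092
plate 3335 ((0.5701687335968018, 0.28069719672203064), (0.4982648491859436, 0.3991829454898834), 89.94518280029297)
side [264 140   8  10  38] 38 [0.5394 0.3916 0.1624] [0.5156 0.3833 0.1458] [0.5565 0.4307 0.192 ]
side [277 179   9   9  36] 36 [0.5144 0.1542 0.1619] [0.4948 0.1445 0.1533] [0.5292 0.1717 0.1901]
side [305 267   9  17  75] 75 [ 0.4575 -0.2796  0.1932] [ 0.4512 -0.2968 -0.003 ] [ 0.505  -0.1425  0.2   ]
bar 264 -82.44268 0.45412225 -0.24427561 mid [ 0.4585 -0.2774] 0.3051480729392245 0.14558965855454875
rail 403 84.04194 0.5370862 0.1687744 0.16512411240395442
plate 1614 ((0.570154070854187, 0.28494027256965637), (0.3940849304199219, 0.4669945240020752), 0.8379516005516052)
```

Request:
step_arm:
  increments:
    - [0.085,0.01,-0.01,0.03,-0.09]
    - [0.085,0.022,-0.025,0.018,-0.097]
    - [0.085,0.022,-0.025,0.018,-0.097]
    - [0.085,0.022,-0.025,0.018,-0.097]
    - [0.085,0.022,-0.025,0.018,-0.097]
    - [0.085,0.022,-0.025,0.018,-0.097]
    - [0.085,0.022,-0.025,0.018,-0.097]
    - [0.085,0.022,-0.025,0.018,-0.097]
    - [0.085,0.022,-0.025,0.01,-0.097]
    - [0.085,0.022,-0.025,0,-0.097]
    - [0.085,0.022,-0.025,0,-0.097]
    - [0.085,0.022,-0.025,0,-0.097]

```text
clock: 2.2
position: [0.423, 0.315, 0.3978]
ee_rot: [0.466, 0.532, -0.465, 0.532]
ft_force: [1.0, 0.9, -0.1]
grip_width: 1.001
```

Run:
```python
from h import *
np.set_printoptions(precision=4,suppress=True)
p=camera("wrist"); save(p,"w1"); print(p["cam_to_world"],p["fx"],p["cx"],p["cy"])
o=monitor.get_obs(); print(o["position"],o["ee_rot"],o["ft_force"],o["joint_velocities"])
hsv=cv2.cvtColor(p["color"],cv2.COLOR_RGB2HSV)
m=cv2.inRange(hsv,(20,140,110),(32,255,255))
k,l,s,c=cv2.connectedComponentsWithStats(m)
for i in range(1,k):
    if s[i][4]<40: continue
    P=pts(p,l==i)
    if len(P): print(s[i],len(P),np.median(P,0),np.percentile(P,2,0),np.percentile(P,98,0))
```

```text
[[ 0.9911 -0.1268 -0.0397  0.4133]
 [ 0.1329  0.9489  0.2861  0.388 ]
 [ 0.0014 -0.2889  0.9574  0.5406]
 [ 0.      0.      0.      1.    ]] 324.5945734958363 319.1385768588452 198.5076569122518
[0.4279 0.3087 0.3979] [ 0.4702  0.5274 -0.4696  0.5294] [ 2.8669 -6.317   0.1683] [-0.0213 -0.0051 -0.0229 -0.0023  0.0182  0.0015  0.0661]
[411  97  12  18 137] 137 [0.5158 0.3957 0.1859] [0.5092 0.3897 0.1586] [0.5308 0.4052 0.1937]
[427  98  21  24 296] 295 [0.5384 0.396  0.1862] [0.5326 0.3855 0.1534] [0.5559 0.4049 0.194 ]
[350 277  37  37 822] 817 [0.5107 0.1645 0.1783] [ 0.4855  0.0225 -0.0005] [0.5482 0.1779 0.1922]
```

View pics/w1.png

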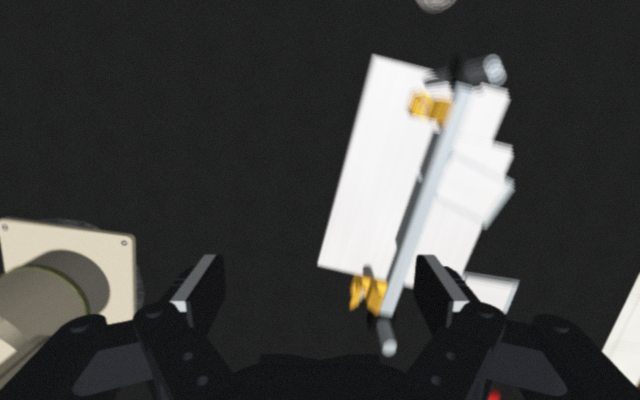

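The wrist view shows both hooks (430,107 and 368,293) and the rail. I'll take a sharp still and measure the slots.

```bash
cat > hooks.py <<'E'
from h import *
np.set_printoptions(precision=4,suppress=True)
a=np.radians(-6); ex=np.array([np.cos(a),np.sin(a)]); ey=np.array([-np.sin(a),np.cos(a)])
O=np.array([.525,.282])
def run(p):
    hsv=cv2.cvtColor(p["color"],cv2.COLOR_RGB2HSV)
    m=cv2.inRange(hsv,(18,120,90),(34,255,255))>0
    A=pts(p,np.ones((400,640),bool)); 
    Y=pts(p,m)
    def f(P): return np.c_[(P[:,:2]-O)@ex,(P[:,:2]-O)@ey,P[:,2]]
    Y=f(Y)
    for s in (120,-120):
        H=Y[(abs(Y[:,1]*1000-s)<25)&(abs(Y[:,0])<.05)&(Y[:,2]>.14)]*1000
        if len(H)<5: continue
        T=H[H[:,2]>np.percentile(H[:,2],98)-6]
        print("hook",s,len(H),"top z",np.percentile(H[:,2],[50,90,98]),"y range",np.percentile(H[:,1],[3,97]))
        print("  x hist all ",np.histogram(H[:,0],np.arange(-36,40,4))[0]," x hist top",np.histogram(T[:,0],np.arange(-36,40,4))[0])
    F=f(A); P=F[(F[:,2]>.196)&(abs(F[:,0]-.04)<.04)&(abs(abs(F[:,1])-.165)<.04)]
    for sg in (1,-1):
        Q=P[P[:,1]*sg>0]
        if len(Q): print("post",sg,len(Q),np.median(Q,0))
    R=F[(abs(F[:,1])<.1)&(F[:,2]>.14)&(abs(F[:,0])<.07)]
    if len(R): print("rail slope",np.polyfit(R[:,1],R[:,0],1),"z",np.percentile(R[:,2],[50,95]))
E
python3 - <<'E'
from hooks import *
for n in ("wrist","scene"):
    p=camera(n); print(n); run(p)
    if n=="wrist":
        print(monitor.get_obs()["position"],monitor.get_obs()["ee_rot"])
        cv2.imwrite("pics/w2.png",cv2.resize(p["color"][70:370,320:530,::-1],None,fx=2.8,fy=2))
E
```

```text
wrist
hook 120 978 top z [184.6419 192.4835 193.7453] y range [107.3558 131.3942]
  x hist all  [  0  46 182  72  33   5  21 214 139 145 106   5   3   7   0   0   0   0]  x hist top [  0  46  83  24   0   0   0   0   1  98 106   2   0   0   0   0   0   0]
hook -120 905 top z [174.4784 190.7005 192.0039] y range [-131.6775 -106.5922]
  x hist all  [  0   1  91 133  68  17  27  48 178 121  97  41  35  40   8   0   0   0]  x hist top [ 0  1 65 32  0  0  0  0  0 42 79 18  0  0  0  0  0  0]
post 1 426 [0.0266 0.1641 0.2097]
post -1 241 [ 0.029  -0.161   0.2091]
rail slope [-0.4087 -0.0212] z [0.4634 0.4827]
[0.426  0.3112 0.3979] [ 0.468   0.5297 -0.4674  0.531 ]
scene
hook 120 157 top z [177.1355 192.673  195.5589] y range [105.5426 131.0537]
  x hist all  [ 0  7 14 21 17  4  2  5  7 37 21  8 12  2  0  0  0  0]  x hist top [0 6 8 6 0 0 0 0 0 1 9 0 0 0 0 0 0 0]
hook -120 132 top z [175.3243 192.6915 196.298 ] y range [-134.1521 -108.1968]
  x hist all  [ 0  2 10 21 16  4  3  6  4 25 16 12  7  6  0  0  0  0]  x hist top [0 2 6 4 0 0 0 0 0 1 4 4 0 0 0 0 0 0]
post 1 44 [0.0316 0.1646 0.2115]
post -1 34 [ 0.0327 -0.1646  0.2099]
rail slope [-0.2743 -0.0378] z [0.6493 0.7803]
```

Request:
step_arm:
  increments:
    - [0.085,0.002,-0.02,0,0]
    - [0.085,0.003,-0.037,0,0]
    - [0.085,0.003,-0.037,0,0]
    - [0.085,0.003,-0.037,0,0]
    - [0.085,0.003,-0.037,0,0]
    - [0.085,0.003,-0.037,0,0]
    - [0.085,0.003,-0.037,0,0]
    - [0.085,0.003,-0.037,0,0]
    - [0.085,0.003,-0.037,0,0]
    - [0.085,0.003,-0.037,0,0]
    - [0.085,0.003,-0.037,0,0]
    - [0.085,0.003,-0.037,0,0]

```text
clock: 3.35
position: [0.4571, -0.1113, 0.3976]
ee_rot: [0.464, 0.534, -0.463, 0.534]
ft_force: [2.0, -0.1, 0.2]
grip_width: 0.994
```

Request:
step_arm:
  increments:
    - [0.085,0,-0.037,-0.01,0]
    - [0.085,0,-0.037,-0.01,0]
    - [0.085,0,-0.037,-0.01,0]
    - [0.085,0,-0.03,-0.01,0]
    - [0.085,0,-0.02,-0.01,0]
    - [0.085,0,0,0,0]
    - [0.085,0,0,0,0]
    - [0.085,0,0,0,0]

```text
clock: 4.02
position: [0.4579, -0.2702, 0.3474]
ee_rot: [0.464, 0.534, -0.464, 0.534]
ft_force: [0.4, 0.7, 0.9]
grip_width: 0.997
```

Run:
```python
from h import *
np.set_printoptions(precision=4,suppress=True)
p=camera("wrist"); o=monitor.get_obs(); print(o["position"],o["ee_rot"],o["joint_pos"])
save(p,"w3")
hsv=cv2.cvtColor(p["color"],cv2.COLOR_RGB2HSV)
m=cv2.inRange(hsv,(18,120,90),(34,255,255))
k,l,s,c=cv2.connectedComponentsWithStats(m)
for i in range(1,k):
    if s[i][4]<40: continue
    P=pts(p,l==i); T=P[P[:,2]>np.percentile(P[:,2],95)-.006]
    print(s[i],len(P),"top mid",(np.percentile(T,3,0)+np.percentile(T,97,0))/2,np.percentile(T,3,0),np.percentile(T,97,0), cv2.minAreaRect(T[:,:2].astype(np.float32)*1000))
A=pts(p,np.ones((400,640),bool))
B=A[(abs(A[:,0]-.46)<.1)&(abs(A[:,1]+.28)<.2)&(A[:,2]>.125)&(A[:,2]<.155)]
vx,vy,x0,y0=cv2.fitLine(B[:,:2].astype(np.float32),cv2.DIST_HUBER,0,.01,.01).ravel()
t=(B[:,:2]-[x0,y0])@[vx,vy]; t=t
print("bar",len(B),np.degrees(np.arctan2(vy,vx)),x0,y0,"mid",np.array([x0,y0])+np.array([vx,vy])*(t.min()+t.max())/2,np.ptp(t),np.percentile(B[:,2],95))
```

```text
[ 0.458  -0.27    0.3476] [ 0.4639  0.5339 -0.4633  0.534 ] [-0.464   0.0967  0.9982  1.5507 -0.082   1.5382  0.6756]
[313 159  14  48 166] 164 top mid [ 0.4566 -0.2729  0.1951] [ 0.4517 -0.2912  0.1923] [ 0.4615 -0.2546  0.1979] ((454.3014831542969, -272.9895324707031), (39.069374084472656, 10.675705909729004), 81.16290283203125)
[114 381  32  19 384] 381 top mid [ 0.3072 -0.4709  0.2634] [ 0.209  -0.6571  0.113 ] [ 0.4054 -0.2846  0.4139] ((313.24993896484375, -472.41876220703125), (420.799072265625, 17.4149169921875), 62.476112365722656)
bar 2248 -82.57113 0.4569821 -0.2522554 mid [ 0.46   -0.2752] 0.3043467744287507 0.1486774867150939
```

View pics/w3.png

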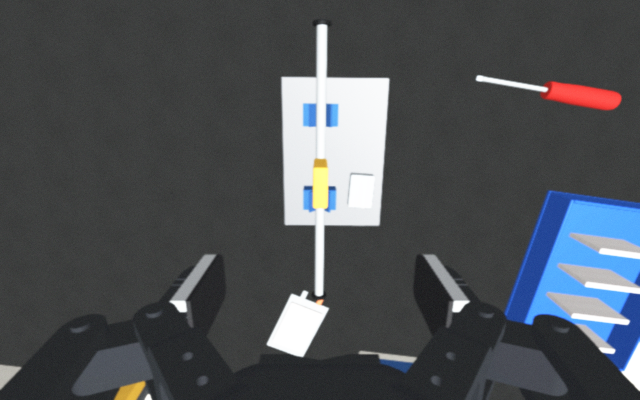

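The handle (320,185) lines up with the jaws. I'll go down and grip it.

Request:
step_arm:
  increments:
    - [0.085,0.001,-0.003,-0.03,-0.01]
    - [0.085,0,-0.002,-0.035,0]
    - [0.085,0,0,-0.035,0]
    - [0.085,0,0,-0.035,0]
    - [0.085,0,0,-0.03,0]
    - [0.085,0,0,-0.018,0]
    - [0.085,0,0,-0.009,0]
    - [0.085,0,0,0,0]
    - [0.085,0,0,0,0]

```text
clock: 4.82
position: [0.459, -0.2761, 0.1563]
ee_rot: [0.467, 0.531, -0.466, 0.532]
ft_force: [0.7, -0.5, -0.1]
grip_width: 0.998
```

Request:
step_arm:
  increments:
    - [0.01,0,0,0,0]
    - [0.01,0,0,0,0]
    - [0.01,0,0,0,0]
    - [0.01,0,0,0,0]
    - [0.01,0,0,0,0]
    - [0.01,0,0,0,0]
    - [0.01,0,0,0,0]
    - [0.01,0,0,0,0]
    - [0.01,0,0,0,0]
  force: 60

```text
clock: 5.57
position: [0.4585, -0.2767, 0.1557]
ee_rot: [0.467, 0.531, -0.467, 0.531]
ft_force: [0.4, -0.5, 4.6]
grip_width: 0.157
```

Request:
step_arm:
  increments:
    - [0.01,0,0,0.004,0]
    - [0.01,0,0,0.008,0]
    - [0.01,0,0,0.012,0]
    - [0.01,0,0,0.016,0]
    - [0.01,0,0,0.02,0]
    - [0.01,0,0,0.02,0]
    - [0.01,0,0,0.02,0]
    - [0.01,0,0,0.02,0]
    - [0.01,0,0,0.02,0]
    - [0.01,0,0,0.02,0]
    - [0.01,0,0,0.01,0]
    - [0.01,0,0,0,0]

```text
clock: 6.57
position: [0.4585, -0.2773, 0.3276]
ee_rot: [0.468, 0.53, -0.467, 0.532]
ft_force: [-0.2, -0.2, -5.7]
grip_width: 0.157
```

Request:
step_arm:
  increments:
    - [0.01,0,0,0.015,0]
    - [0.01,0,0,0.015,0]
    - [0.01,0,0,0.005,0]
    - [0.01,0,0,0,0]
    - [0.01,0,0,0,0]

```text
clock: 6.98
position: [0.4579, -0.2765, 0.3593]
ee_rot: [0.467, 0.531, -0.467, 0.531]
ft_force: [0.9, -0.3, -6.1]
grip_width: 0.156
```

Run:
```python
from h import *
np.set_printoptions(precision=4,suppress=True)
p=camera("wrist"); o=monitor.get_obs(); print(o["position"],o["ee_rot"],o["ft_force"],o["torque"],o["grip_width"])
save(p,"w4")
A=pts(p,np.ones((400,640),bool)); T=o["position"]
B=A[(abs(A[:,0]-T[0])<.1)&(abs(A[:,1]-T[1])<.2)&(A[:,2]>T[2]-.04)&(A[:,2]<T[2]+.0)]
vx,vy,x0,y0=cv2.fitLine(B[:,:2].astype(np.float32),cv2.DIST_HUBER,0,.01,.01).ravel()
t=(B[:,:2]-[x0,y0])@[vx,vy]
zf=np.polyfit(t,B[:,2],1)
print("bar",len(B),np.degrees(np.arctan2(vy,vx)),x0,y0,"z-fit",zf,"t",t.min(),t.max(),"x at ty",x0+vx/vy*(T[1]-y0))
for q in ("scene","side"):
    p=camera(q);A=pts(p,np.ones((400,640),bool))
    B=A[(abs(A[:,0]-T[0])<.1)&(abs(A[:,1]-T[1])<.2)&(A[:,2]>T[2]-.035)&(A[:,2]<T[2]+.01)]
    d=B[:,:2]-T[:2]; u=np.array([-.139,.99]); B=B[(abs(d@u)>.06)&(abs(d@[.99,.139])<.02)]
    t=(B[:,:2]-T[:2])@u; n=(B[:,:2]-T[:2])@[.99,.139]
    print(q,len(B),"t range",t.min(),t.max(),"n fit",np.polyfit(t,n,1),"z fit",np.polyfit(t,B[:,2],1))
```

```text
[ 0.4578 -0.2764  0.3591] [ 0.4668  0.5314 -0.4672  0.5304] [ 0.2957 -0.2804 -5.6699] [-0.0609 -0.02   -0.0047] 0.15721167045129472
bar 4866 -82.76677 0.44968712 -0.20857704 z-fit [0.0061 0.3498] t -0.04572537917550418 0.13867751349834853 x at ty 0.45829443080846977
scene 137 t range -0.15340582874382167 0.15364782708019445 n fit [0.0111 0.0023] z fit [-0.0009  0.351 ]
side 190 t range -0.1524755680731932 0.15281855450860665 n fit [0.0113 0.0001] z fit [0.0015 0.3477]
```

View pics/w4.png

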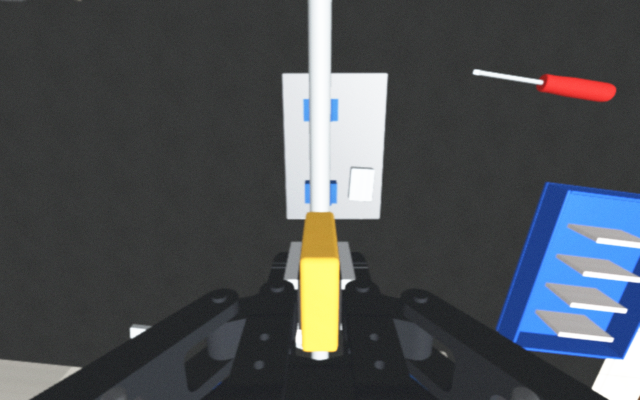

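Request:
step_arm:
  increments:
    - [0.01,0,0.005,0.01,-0.019]
    - [0.01,0.001,0.01,0.012,-0.019]
    - [0.01,0.002,0.015,0.012,-0.019]
    - [0.01,0.002,0.02,0.01,-0.019]
    - [0.01,0.002,0.024,0,-0.019]
    - [0.01,0.002,0.024,0,-0.019]
    - [0.01,0.002,0.024,0,-0.019]
    - [0.01,0.002,0.024,0,-0.019]
    - [0.01,0.002,0.024,0,-0.019]
    - [0.01,0.002,0.024,0,-0.019]
    - [0.01,0.002,0.024,0,-0.019]
    - [0.01,0.002,0.024,0,-0.019]

```text
clock: 8.13
position: [0.4789, -0.0335, 0.4038]
ee_rot: [-0.524, -0.474, 0.525, -0.474]
ft_force: [0.9, -0.6, -4.8]
grip_width: 0.159
```

Request:
step_arm:
  increments:
    - [0.01,0.003,0.024,0,0]
    - [0.01,0.003,0.024,0,0]
    - [0.01,0.003,0.024,0,0]
    - [0.01,0.003,0.024,0,0]
    - [0.01,0.003,0.024,0,0]
    - [0.01,0.003,0.024,0,0]
    - [0.01,0.003,0.024,0,0]
    - [0.01,0.003,0.024,0,0]
    - [0.01,0.003,0.024,0,0]
    - [0.01,0.003,0.024,0,0]
    - [0.01,0.003,0.024,0,0]
    - [0.01,0.003,0.024,0,0]

```text
clock: 9.13
position: [0.5151, 0.2546, 0.4033]
ee_rot: [-0.524, -0.474, 0.525, -0.474]
ft_force: [0.1, -0.2, -3.6]
grip_width: 0.154
```

Request:
step_arm:
  increments:
    - [0.01,0,0.015,0,0]
    - [0.01,0,0.008,0,0]
    - [0.01,0,0.004,0,0]
    - [0.01,0,0,0,0]
    - [0.01,0,0,0,0]
    - [0.01,0,0,0,0]

```text
clock: 9.63
position: [0.5155, 0.2788, 0.4048]
ee_rot: [0.525, 0.474, -0.525, 0.474]
ft_force: [0.3, 0.9, -5.7]
grip_width: 0.153
```

```bash
cat > chk.py <<'E'
from hooks import *
def chk():
    o=monitor.get_obs(); T=o["position"]; print(o["clock"],T,o["ee_rot"],o["ft_force"],o["torque"],o["grip_width"],np.abs(o["joint_velocities"]).max())
    for q in ("scene","side","wrist"):
        p=camera(q); A=pts(p,np.ones((400,640),bool))
        d=A[:,:2]-T[:2]; t=d@ey; n=d@ex; z=A[:,2]-T[2]
        k=(abs(t)>.06)&(abs(t)<.147)&(abs(n)<.02)&(z>-.035)&(z<.01)
        if k.sum()<20: continue
        tt,nn,zz=t[k],n[k],z[k]
        e=t[(abs(t)<.17)&(abs(n)<.02)&(z>-.035)&(z<.01)]
        print(q,k.sum(),"t range",e.min(),e.max(),"n fit",np.polyfit(tt,nn,1),"z fit",np.polyfit(tt,zz,1))
        save(p,f"{q}_{o['clock']:.2f}")
        if q!="side": run(p)
E
python3 -c "
from chk import *
chk()"
```

```text
9.6333 [0.5155 0.2788 0.4048] [ 0.525   0.4738 -0.5246  0.474 ] [ 0.289   0.9279 -5.6801] [-0.0005 -0.0236 -0.0486] 0.15276504840653038 0.003605070814751491
scene 204 t range -0.15353307640005068 0.15266796736276536 n fit [-0.0038  0.0025] z fit [-0.0015 -0.0084]
hook 120 157 top z [177.0969 193.1689 196.2668] y range [105.5864 130.8632]
  x hist all  [ 0  6 14 24 16  2  2  5  7 37 22  8 11  3  0  0  0  0]  x hist top [0 2 8 5 0 0 0 0 0 2 8 0 0 0 0 0 0 0]
hook -120 133 top z [174.3302 192.9448 195.0998] y range [-134.0052 -108.4566]
  x hist all  [ 0  2 10 14 20  8  3  4  5 18 27 10  8  3  1  0  0  0]  x hist top [0 2 7 5 3 0 0 0 0 1 5 3 0 0 0 0 0 0]
post 1 43 [0.0314 0.165  0.211 ]
post -1 32 [ 0.0328 -0.1649  0.2111]
rail slope [0.0021 0.0098] z [0.6577 0.7946]
side 46 t range -0.1537496375278835 0.00031605112245245847 n fit [0.0036 0.0021] z fit [ 0.0052 -0.01  ]
wrist 3099 t range -0.07034388904661715 0.11480655257323737 n fit [-0.0042  0.0004] z fit [ 0.0001 -0.0097]
hook 120 617 top z [188.5345 192.9279 194.1055] y range [107.1891 131.1963]
  x hist all  [  0  26 110 113   0   0   0   5   0  43 113  58  87  62   0   0   0   0]  x hist top [  0  26 109  32   0   0   0   5   0  41 104   2   0   0   0   0   0   0]
hook -120 6 top z [153.8512 155.3786 155.4358] y range [-106.9966 -106.3163]
  x hist all  [0 0 0 0 0 0 0 0 0 0 0 0 2 4 0 0 0 0]  x hist top [0 0 0 0 0 0 0 0 0 0 0 0 2 4 0 0 0 0]
post 1 97 [0.0281 0.1573 0.2049]
rail slope [-0.0068 -0.0068] z [0.4703 0.4926]
```

Request:
step_arm:
  increments:
    - [0.01,-0.0016,0.0037,-0.005,0]
    - [0.01,0,0,-0.015,0]
    - [0.01,0,0,-0.02,0]
    - [0.01,0,0,-0.02,0]
    - [0.01,0,0,-0.02,0]
    - [0.01,0,0,-0.02,0]
    - [0.01,0,0,-0.02,0]
    - [0.01,0,0,-0.02,0]
    - [0.01,0,0,-0.02,0]
    - [0.01,0,0,-0.013,0]
    - [0.01,0,0,-0.005,0]
    - [0.01,0,0,0,0]

```text
clock: 10.78
position: [0.5128, 0.2839, 0.225]
ee_rot: [-0.524, -0.474, 0.525, -0.474]
ft_force: [0.5, -0.5, -4.9]
grip_width: 0.159
```

Request:
step_arm:
  increments:
    - [0.01,0,0,0,0]
    - [0.01,0,0,0,0]

```text
clock: 10.95
position: [0.5141, 0.2844, 0.2275]
ee_rot: [0.525, 0.474, -0.524, 0.474]
ft_force: [0.5, 0.6, -4.6]
grip_width: 0.156
```

Run:
```python
from chk import *
chk()
import glob
f=sorted(glob.glob("pics/scene_1*"))[-1]; a=cv2.imread(f)[165:280,320:460]
w=cv2.imread(sorted(glob.glob("pics/wrist_1*"))[-1]) if glob.glob("pics/wrist_1*") else np.zeros((400,640,3),np.uint8)
A=cv2.resize(a,None,fx=4,fy=4,interpolation=cv2.INTER_CUBIC); cv2.imwrite("pics/z1.png",A)
```

```text
10.95 [0.5141 0.2844 0.2275] [ 0.525   0.4743 -0.5237  0.4745] [ 0.5105  0.6242 -4.6058] [-0.0234  0.0139  0.0024] 0.15635072172618522 0.004237819625071236
scene 180 t range -0.15134503940955965 0.15202111093440115 n fit [-0.0033  0.0032] z fit [-0.0041 -0.01  ]
hook 120 134 top z [172.2516 188.7114 196.2906] y range [105.5238 131.3291]
  x hist all  [ 0  0  3 17 16  4  2  3  6 41 19 10 11  2  0  0  0  0]  x hist top [0 0 0 0 0 0 0 0 0 1 9 0 0 0 0 0 0 0]
hook -120 115 top z [170.7446 188.0197 195.3062] y range [-134.7822 -108.283 ]
  x hist all  [ 0  0  1 14 17  4  1  4  7 20 23 10  8  6  0  0  0  0]  x hist top [0 0 0 1 0 0 0 0 0 1 5 3 0 0 0 0 0 0]
post 1 45 [0.03   0.1641 0.2098]
post -1 33 [ 0.0338 -0.164   0.2108]
rail slope [0.1178 0.0036] z [0.5214 0.6297]
side 40 t range -0.15403671958706427 -0.001933310080167434 n fit [-0.0475 -0.002 ] z fit [ 0.0716 -0.0059]
wrist 3326 t range -0.07053850727503953 0.12020187628399284 n fit [-0.0048  0.0005] z fit [-0.0463 -0.0077]
hook 120 2845 top z [184.6217 192.4458 193.7514] y range [106.705  127.0132]
  x hist all  [  0  92 319 385 196   0   0  96 365 378 338 120 318 238   0   0   0   0]  x hist top [  0  92 304  91   0   0   0  17   1 239 279   1   0   0   0   0   0   0]
hook -120 223 top z [166.5868 172.2543 173.4664] y range [-116.894  -106.4847]
  x hist all  [ 0  0  2 34 24  0  0  0 23 38 93  9  0  0  0  0  0  0]  x hist top [ 0  0  0 28 23  0  0  0 23 30  2  0  0  0  0  0  0  0]
rail slope [ 0.154  -0.0083] z [0.289  0.3151]
```

View pics/z1.png

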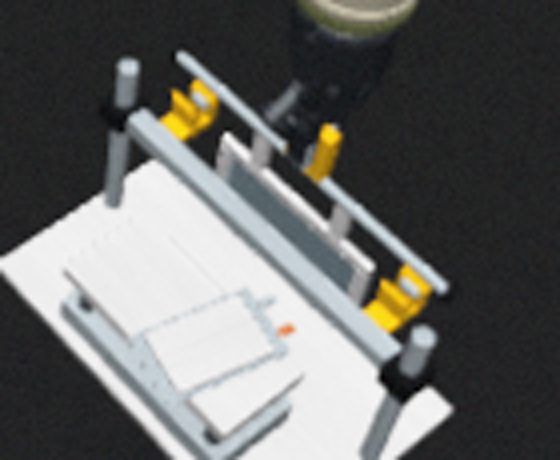

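The bar is over both hook mouths (crop 190,70 and 420,275). I'll lower it into the mouths, then feel downwards.

Request:
step_arm:
  increments:
    - [0.01,0,0,-0.005,0]
    - [0.01,0,0,-0.006,0]
    - [0.01,0,0,-0.006,0]
    - [0.01,0,0,-0.003,0]
    - [0.01,0,0,0,0]
    - [0.01,0,0,0,0]

```text
clock: 11.6
position: [0.5134, 0.284, 0.206]
ee_rot: [-0.524, -0.474, 0.525, -0.474]
ft_force: [0.4, -0.1, -5.0]
grip_width: 0.157
```

Request:
step_arm:
  increments:
    - [0.01,0,0,-0.001,0]
    - [0.01,0,0,-0.001,0]
    - [0.01,0,0,-0.001,0]
    - [0.01,0,0,-0.001,0]
    - [0.01,0,0,0,0]

```text
clock: 12.02
position: [0.5135, 0.2841, 0.2021]
ee_rot: [-0.524, -0.474, 0.524, -0.474]
ft_force: [-0.1, 0.3, -4.1]
grip_width: 0.152
```

Request:
step_arm:
  increments:
    - [0.01,0,0,-0.001,0]
    - [0.01,0,0,-0.001,0]
    - [0.01,0,0,-0.001,0]
    - [0.01,0,0,-0.001,0]
    - [0.01,0,0,0,0]

```text
clock: 12.43
position: [0.5135, 0.284, 0.198]
ee_rot: [-0.524, -0.474, 0.524, -0.474]
ft_force: [-0.9, -0.5, -4.7]
grip_width: 0.148
```

Request:
step_arm:
  increments:
    - [0.01,0,0,-0.001,0]
    - [0.01,0,0,-0.001,0]
    - [0.01,0,0,-0.001,0]
    - [0.01,0,0,0,0]

```text
clock: 12.77
position: [0.5143, 0.2842, 0.1959]
ee_rot: [0.525, 0.474, -0.524, 0.474]
ft_force: [2.6, -0.1, -2.3]
grip_width: 0.153
```

Request:
step_arm:
  increments:
    - [0.01,0,0,-0.001,0]
    - [0.01,0,0,-0.001,0]
    - [0.01,0,0,-0.001,0]
    - [0.01,0,0,0,0]

```text
clock: 13.1
position: [0.5145, 0.2842, 0.1929]
ee_rot: [0.525, 0.474, -0.524, 0.475]
ft_force: [5.3, 1.6, 3.1]
grip_width: 0.158
```

Request:
step_arm:
  increments:
    - [0.01,0,0,-0.001,0]
    - [0.01,0,0,-0.001,0]
    - [0.01,0,0,0,0]

```text
clock: 13.35
position: [0.5143, 0.2841, 0.1905]
ee_rot: [0.525, 0.474, -0.524, 0.475]
ft_force: [6.2, 0.7, 2.4]
grip_width: 0.152
```

Request:
step_arm:
  increments:
    - [0.01,0,0,-0.001,0]
    - [0.01,0,0,-0.001,0]
    - [0.01,0,0,0,0]

```text
clock: 13.6
position: [0.5146, 0.2839, 0.1885]
ee_rot: [0.525, 0.474, -0.524, 0.475]
ft_force: [7.5, -0.3, 1.5]
grip_width: 0.158
```

Request:
step_arm:
  increments:
    - [0.01,0,0,-0.001,0]
    - [0.01,0,0,-0.001,0]
    - [0.01,0,0,0,0]

```text
clock: 13.85
position: [0.5149, 0.2838, 0.1864]
ee_rot: [0.525, 0.474, -0.524, 0.475]
ft_force: [9.3, -0.1, 0.3]
grip_width: 0.153
```

Request:
step_arm:
  increments:
    - [0.01,0,0,-0.001,0]
    - [0.01,0,0,-0.001,0]
    - [0.01,0,0,0,0]

```text
clock: 14.1
position: [0.515, 0.2835, 0.1842]
ee_rot: [0.525, 0.473, -0.524, 0.475]
ft_force: [11.6, 0.1, -1.5]
grip_width: 0.153
```

Request:
step_arm:
  increments:
    - [0.01,0.001,0,0,0]
    - [0.01,0,0,-0.001,0]
    - [0.01,0,0,0,0]

```text
clock: 14.35
position: [0.5155, 0.2835, 0.183]
ee_rot: [0.525, 0.474, -0.524, 0.475]
ft_force: [7.9, 0.2, -1.7]
grip_width: 0.152
```

Request:
step_arm:
  increments:
    - [0.01,0,0,-0.001,0]
    - [0.01,0,0,-0.001,0]
    - [0.01,0,0,0,0]

```text
clock: 14.6
position: [0.5141, 0.2836, 0.1801]
ee_rot: [-0.524, -0.474, 0.525, -0.475]
ft_force: [5.7, -0.9, -6.7]
grip_width: 0.157
```

Request:
step_arm:
  increments:
    - [0.01,0,0,-0.001,0]
    - [0.01,0,0,0,0]
    - [0.01,0,0,0,0]

```text
clock: 14.85
position: [0.5137, 0.2837, 0.1794]
ee_rot: [-0.524, -0.475, 0.525, -0.474]
ft_force: [1.1, -1.6, -6.8]
grip_width: 0.153
```

Request:
step_arm:
  increments:
    - [0.01,0,0,-0.001,0]
    - [0.01,0,0,0,0]
    - [0.01,0,0,0,0]

```text
clock: 15.1
position: [0.5141, 0.2842, 0.1792]
ee_rot: [-0.524, -0.475, 0.525, -0.474]
ft_force: [-0.5, -0.5, -4.5]
grip_width: 0.153
```

Request:
step_arm:
  increments:
    - [0.01,0,0,-0.001,0]
    - [0.01,0,0,0,0]
    - [0.01,0,0,0,0]

```text
clock: 15.35
position: [0.5144, 0.2843, 0.1786]
ee_rot: [0.524, 0.475, -0.524, 0.474]
ft_force: [-2.8, -2.2, 1.3]
grip_width: 0.156
```

```bash
cat > tilt.py <<'E'
from chk import *
def tilt():
    o=monitor.get_obs(); T=o["position"]; print(o["clock"],T,o["ft_force"],o["torque"])
    for q in ("scene","side"):
        p=camera(q); A=pts(p,np.ones((400,640),bool))
        d=A[:,:2]-T[:2]; t=d@ey; n=d@ex; z=A[:,2]-T[2]
        for s in (1,-1):
            for lo,hi in ((.045,.1),(.137,.147)):
                k=(t*s>lo)&(t*s<hi)&(abs(n)<.012)&(z>-.025)&(z<.0)
                if k.sum()>3: print(q,s,lo,k.sum(),"n,z med",np.median(n[k])*1e3,np.median(z[k])*1e3,"z95",np.percentile(z[k],95)*1e3)
        save(p,f"t_{q}_{o['clock']:.2f}")
    p=camera("wrist"); save(p,"t_wrist_%.2f"%o["clock"])
    for q in ("seat_left","catch_left"):
        for g in regions_of(p,q)[:2]: print(q,g["p"],g["centre"],g["region"].sum())
E
python3 - <<'E'
from tilt import *
tilt()
o=monitor.get_obs()
import glob
w=cv2.imread(sorted(glob.glob("pics/t_wrist*"))[-1]); s=cv2.imread(sorted(glob.glob("pics/t_scene*"))[-1])
a=cv2.resize(w,(480,300)); b=cv2.resize(s[180:215,350:390],(340,298),interpolation=cv2.INTER_CUBIC); c=cv2.resize(s[225:260,400:440],(340,298),interpolation=cv2.INTER_CUBIC)
sd=cv2.imread(sorted(glob.glob("pics/t_side*"))[-1]); e=cv2.resize(sd[130:200,250:320],(300,298),interpolation=cv2.INTER_CUBIC)
im=np.zeros((600,790,3),np.uint8); im[:300,:480]=a; im[:298,485:785]=e; im[301:599,:340]=b; im[301:599,345:685]=c
cv2.imwrite("pics/m1.png",im)
E
```

```text
15.35 [0.5144 0.2843 0.1786] [-2.8328 -2.2384  1.2827] [0.0295 0.6298 0.0898]
scene 1 0.045 55 n,z med 2.043613277055485 -8.069814334046743 z95 -3.7439877153784606
scene 1 0.137 8 n,z med 1.6769969183473044 -6.0216220261708475 z95 -4.571663944114863
scene -1 0.045 43 n,z med 2.861880887228603 -8.938243586076977 z95 -5.52608819301359
side -1 0.045 22 n,z med 1.241692283539402 -11.621774319902078 z95 -6.385220723368335
side -1 0.137 9 n,z med 2.180922511809304 -11.675110694984392 z95 -9.731631534403062
catch_left 0.6 [4.8, 308.9] 95
```

View pics/m1.png

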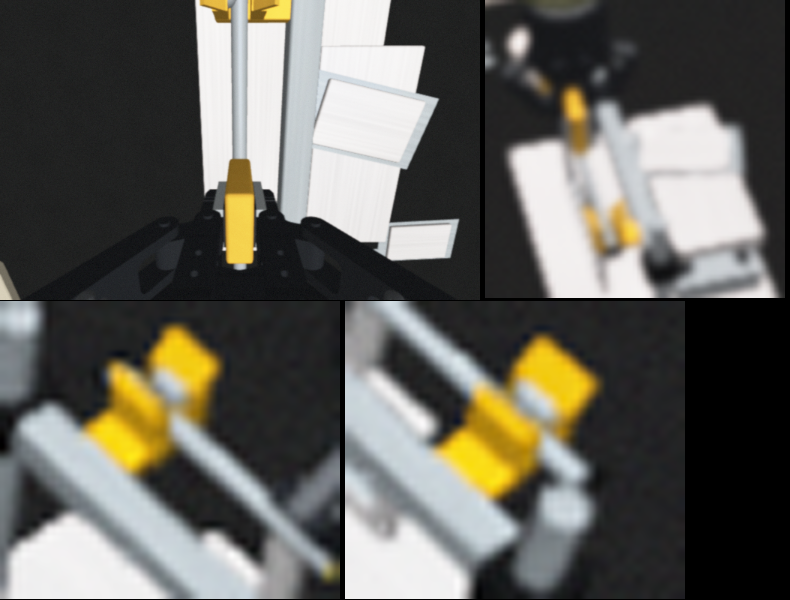

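Both ends look in their slots. I'll press a little more, watching the force and the moment about x.

Request:
step_arm:
  increments:
    - [0.01,0.0005,0,-0.0005,0]
    - [0.01,0,0,-0.0005,0]
    - [0.01,0,0,0,0]
    - [0.01,0,0,0,0]

```text
clock: 15.93
position: [0.5149, 0.2844, 0.1785]
ee_rot: [0.524, 0.475, -0.524, 0.474]
ft_force: [-7.9, -3.7, 12.3]
grip_width: 0.155
```

```bash
python3 -c "
from tilt import *
tilt()"
```

```text
15.9333 [0.5149 0.2844 0.1785] [-7.8936 -3.6854 12.3425] [-0.3431  1.8778  0.2285]
scene 1 0.045 55 n,z med 1.5098466116335019 -8.04673149481755 z95 -4.317637874160542
scene 1 0.137 9 n,z med 0.1840389916262028 -9.235125991659043 z95 -4.339075764084355
scene -1 0.045 43 n,z med 3.8803727148790284 -8.541635281016092 z95 -5.132914785709698
side -1 0.045 23 n,z med 1.830222061280946 -11.289100033520183 z95 -8.611110429787894
side -1 0.137 6 n,z med 2.9567156918689808 -11.79902691614415 z95 -7.739059396889347
seat_left 0.39 [123.0, 399.0] 58221
catch_left 0.52 [4.8, 308.1] 91
```

Request:
step_arm:
  increments:
    - [0.01,-0.0007,0.0005,0,0]
    - [0.01,-0.0005,0,0,0]
    - [0.01,0,0,0,0]
    - [0.01,0,0,0,0]
    - [0.01,0,0,0,0]
    - [0.01,0,0,0,0]

```text
clock: 16.68
position: [0.5147, 0.2844, 0.1785]
ee_rot: [0.525, 0.474, -0.524, 0.475]
ft_force: [-4.0, -4.8, 8.4]
grip_width: 0.156
```

```bash
python3 -c "
from chk import *
chk()"
```

```text
16.6833 [0.5147 0.2844 0.1785] [ 0.5251  0.4741 -0.5238  0.4746] [-4.0042 -4.8061  8.3983] [-0.4091  0.8058  0.3117] 0.15628822172679946 0.0018277969695312815
scene 303 t range -0.15186528926735554 0.15151620099668187 n fit [-0.0005  0.0032] z fit [ 0.0031 -0.0053]
hook 120 147 top z [178.9976 193.0505 196.9244] y range [105.6831 131.1974]
  x hist all  [ 0  4 16 21 10  4  1  3  6 39 19 12  9  3  0  0  0  0]  x hist top [ 0  4 13  3  0  0  0  0  0  1  8  0  0  0  0  0  0  0]
hook -120 126 top z [175.6363 192.9372 194.9921] y range [-135.3872 -108.6339]
  x hist all  [ 0  2  9 15 19  1  2  4  8 21 22 10  9  4  0  0  0  0]  x hist top [0 2 7 7 1 0 0 0 0 1 5 3 0 0 0 0 0 0]
post 1 44 [0.0318 0.1642 0.2103]
post -1 31 [ 0.0339 -0.1649  0.2102]
rail slope [0.1528 0.0037] z [0.5    0.5873]
side 95 t range -0.15494632378851833 0.11276317056374584 n fit [-0.0358 -0.0017] z fit [-0.0568 -0.0153]
wrist 4692 t range -0.06992116539008596 0.11574719348922446 n fit [ 0.0092 -0.0003] z fit [ 0.0253 -0.0103]
hook 120 2484 top z [169.0913 189.8453 192.9424] y range [106.5201 115.7325]
  x hist all  [  0  32 165 317 272   1   0 183 317 289 247 188 263 210   0   0   0   0]  x hist top [  0  32 122  56   0   0   0   0   6 119 102   0   0   0   0   0   0   0]
rail slope [ 0.2709 -0.0087] z [0.2368 0.2661]
```

One more firmer but still gentle press, so each end carries more than a catch could hold.

Request:
step_arm:
  increments:
    - [0.01,0,-0.001,0,0]
    - [0.01,0,0,-0.0005,0]
    - [0.01,0,0,-0.0005,0]
    - [0.01,0,0,0,0]
    - [0.01,0,0,0,0]
    - [0.01,0,0,0,0]

```text
clock: 17.33
position: [0.5148, 0.2844, 0.1785]
ee_rot: [0.526, 0.475, -0.523, 0.474]
ft_force: [-6.1, -3.3, 14.5]
grip_width: 0.153
```

```bash
python3 -c "
from h import *
o=monitor.get_obs();print(o['position'],o['ft_force'],o['torque'])"
```

```text
[0.5147934  0.28438364 0.17848906] [-6.05655576 -3.26741861 14.53108203] [-0.23590562  1.21929126  0.2181415 ]
```

Request:
step_arm:
  increments:
    - [0.01,-0.0005,0,0.001,0]
    - [0.01,0,0,0.0005,0]
    - [0.01,0,0,0,0]
    - [0.024,0,0,0,0]
    - [0.024,0,0,0,0]
    - [0.024,0,0,0,0]
    - [0.024,0,0,0,0]
    - [0.024,0,0,0,0]
    - [0.024,0,0,0,0]

```text
clock: 18.08
position: [0.5133, 0.2835, 0.1776]
ee_rot: [-0.524, -0.474, 0.524, -0.474]
ft_force: [0.6, 0.6, -0.1]
grip_width: 0.28
```

```bash
python3 -c "
from chk import *
chk()
import glob
f=sorted(glob.glob('pics/wrist_1*'))[-1]; print(f)
"
```

```text
18.0833 [0.5133 0.2835 0.1776] [-0.5243 -0.4743  0.5245 -0.4744] [ 0.6464  0.6377 -0.1025] [-0.0194 -0.0078 -0.0079] 0.28022431542984116 0.003536578196946732
scene 299 t range -0.15111244720974673 0.15282023394151578 n fit [-0.0041  0.0039] z fit [ 0.0065 -0.0043]
hook 120 144 top z [178.3626 193.6583 195.7914] y range [105.8705 131.028 ]
  x hist all  [ 0  7 15 20  9  2  1  4  9 35 18  9 12  3  0  0  0  0]  x hist top [0 7 9 5 0 0 0 0 1 1 7 1 0 0 0 0 0 0]
hook -120 122 top z [177.4807 193.0068 196.2767] y range [-133.6281 -108.6755]
  x hist all  [ 0  2  9 17 14  2  1  4  5 19 26 11  6  6  0  0  0  0]  x hist top [0 2 5 7 0 0 0 0 0 0 8 1 0 0 0 0 0 0]
post 1 46 [0.0319 0.1639 0.2097]
post -1 32 [ 0.0336 -0.1652  0.2099]
rail slope [0.153  0.0034] z [0.4947 0.5861]
side 93 t range -0.15484881275247053 0.10977640113186123 n fit [-0.0448 -0.0023] z fit [-0.0205 -0.0107]
wrist 4537 t range -0.06952383853592783 0.11582694835633088 n fit [0.0093 0.0007] z fit [ 0.017  -0.0091]
hook 120 2211 top z [165.1599 187.9226 192.3829] y range [106.4828 114.6718]
  x hist all  [  0  16 125 278 251   0   0 177 281 255 204 195 240 189   0   0   0   0]  x hist top [ 0 16 79 55  0  0  0  0  8 90 61  0  0  0  0  0  0  0]
rail slope [ 0.2933 -0.0097] z [0.2348 0.2651]
pics/wrist_18.08.png
```

Released; no forces remain on the tool. I'll rise straight up.

Request:
step_arm:
  increments:
    - [0.024,0,0,0.003,0]
    - [0.024,0,0,0.006,0]
    - [0.024,0,0,0.01,0]
    - [0.024,0,0,0.015,0]
    - [0.024,0,0,0.02,0]
    - [0.024,0,0,0.025,0]
    - [0.024,0,0,0.03,0]
    - [0.024,0,0,0.03,0]
    - [0.024,0,0,0.03,0]
    - [0.024,-0.02,0,0.02,0]
    - [0.024,-0.02,0,0,0]
    - [0.024,0,0,0,0]

```text
clock: 19.23
position: [0.4717, 0.2844, 0.37]
ee_rot: [0.525, 0.475, -0.522, 0.474]
ft_force: [0.0, -0.1, -0.6]
grip_width: 0.283
```

Request:
step_arm:
  increments:
    - [0.024,-0.02,-0.02,0,0]
    - [0.024,-0.02,-0.02,0,0]
    - [0.024,-0.01,-0.02,0,0]
    - [0.024,0,-0.02,0,0]
    - [0.024,0,0,0,0]
    - [0.024,0,0,0,0]

```text
clock: 19.73
position: [0.4238, 0.2026, 0.3678]
ee_rot: [0.525, 0.474, -0.524, 0.474]
ft_force: [0.3, 0.8, 0.6]
grip_width: 0.284
```

Run:
```python
from hooks import *
o=monitor.get_obs(); print(o["clock"],o["position"],o["ft_force"],np.abs(o["joint_velocities"]).max())
S=np.array([.5146,.2831]); ims=[]
for q in ("wrist","scene","side"):
    p=camera(q); A=pts(p,np.ones((400,640),bool)); d=A[:,:2]-S; t=d@ey; n=d@ex; z=A[:,2]
    base=(abs(n)<.01)&(z>.155)&(z<.185)
    for nm,lo,hi in (("L in",.04,.1),("L end",.136,.148),("R in",-.1,-.04),("R end",-.148,-.136)):
        k=base&(t>lo)&(t<hi)
        if k.sum()>3: print(q,nm,k.sum(),"n %.1f z50 %.1f z90 %.1f mm"%(np.median(n[k])*1e3,np.median(z[k])*1e3,np.percentile(z[k],90)*1e3))
    k=(abs(n)<.012)&(abs(t)<.17)&(z>.155)&(z<.185); print(q,"t range",t[k].min(),t[k].max())
    ims.append(p["color"][:,:,::-1])
w=cv2.resize(ims[0],(600,375)); s=cv2.resize(ims[1][165:280,320:460],(360,225),interpolation=cv2.INTER_CUBIC);sd=cv2.resize(ims[2][110:220,220:350],(266,225),interpolation=cv2.INTER_CUBIC)
im=np.zeros((600,640,3),np.uint8); im[:375,:600]=w; im[375:,:360]=s; im[375:,365:631]=sd; cv2.imwrite("pics/f1.png",im)
```

```text
19.7333 [0.4238 0.2026 0.3678] [0.3129 0.7554 0.5503] 0.03527603630189576
wrist L in 459 n -1.4 z50 169.3 z90 171.0 mm
wrist R in 553 n -0.6 z50 168.8 z90 170.0 mm
wrist R end 133 n 0.1 z50 168.8 z90 172.2 mm
wrist t range -0.14915586620910853 0.07488980164142502
scene L in 62 n 1.7 z50 170.8 z90 173.9 mm
scene L end 11 n 1.7 z50 172.1 z90 175.0 mm
scene R in 53 n 2.8 z50 170.3 z90 173.5 mm
scene R end 7 n -0.2 z50 169.7 z90 175.7 mm
scene t range -0.15127344361732228 0.1532433227016855
side L in 16 n -1.5 z50 166.3 z90 168.7 mm
side R in 26 n 1.5 z50 167.3 z90 169.4 mm
side R end 8 n 2.1 z50 161.9 z90 169.3 mm
side t range -0.1531300371339688 0.15616557705529976
```

View pics/f1.png

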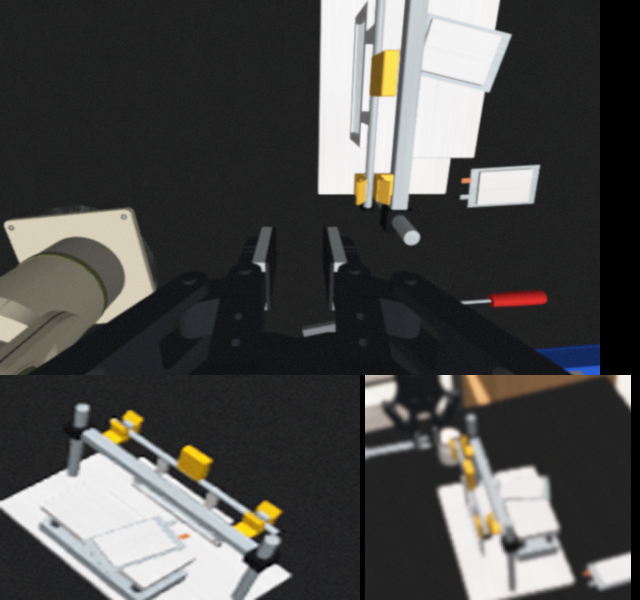

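The bar lies in both hooks, level, centred and at the seat height (hook tops minus 28 mm). The gripper is clear, so I'm handing in.

```bash
python3 -c "
from workcell import ticket
print(ticket.hand_in())"
```

```text
the job is handed in; nothing more can be done
None
```

The guard panel is hanging on both hooks, released, and the job was handed in at about 20 s of the 64 s allowed. No verdict was reported.

**What I did:** I gripped the handle with 60 N, lifted the panel straight out of the rest, turned it about 13° to match the stand, and lowered it into the hook mouths. I then felt it down in 1 mm steps.
- The catches met the bar with the tool tip at about 0.195 m, and the upward force rose by about 8 N.
- They snapped over at about 0.181 m, and the solid floor came at about 0.1785 m.
- While still holding the handle, I pressed with at most about 20 N in total. The tip did not sink any further. From the wrist moment I estimate about 12 N on the left end and 8 N on the right.

**Last checks, after release:**
- **Seating:** the top of the bar is at about 169–170 mm. That puts its axis near 164.5 mm, which matches the hook tops minus 28 mm.
- **Level and position:** in the scene and wrist cameras the bar is level within about 1 mm (left slightly higher) between the inner sections on each side. It is centred within about 2 mm.
- **Gripper:** the tool is clear of everything, with only sensor noise on the force reading.

**What I could not confirm:**
- I could not see the seat pins or catches directly, so being fully home is inferred from force, moment and height.
- The side camera's height readings at the bar ends were noisy: one read 7 mm low, which the scene and wrist cameras did not show.
- I did not measure the bystanders again. The ones visible in the last picture looked unmoved.

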